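Tidy the desk: put stapler and eraser away in the slide-top box

ROBOT

A 6-joint arm with a two-finger parallel gripper is mounted at the origin on the work surface. World frame = base frame: x ahead of the robot, y to its left, z up, the work surface at z = 0. Lengths are in m, angles in degrees, forces in N, time in s.
With the tool pointing down it reaches from about 0.4 to 0.825 m from the base axis. Payload 7 kg.
Tool frame: the origin (TCP) lies at the very end of the fingers, on their centre line; the grasp point (between the pads) lies 19 mm behind it (ctrl.grasp_offset is the distance from the TCP to the grasp point, in m); z points along the fingers, y is the line along which they close (so a half turn about z gives the same grasp; the last joint's range is limited). The gripper opens to 88 mm and grips with 3 to 60 N. Pads are 19 mm wide; open, the fingers measure 130 mm over their backs; the gripper's body (78 mm by 193 mm) begins 47 mm behind the grasp point.
Start: joints at [-54.139, 20.546, 0.682, 0, -70.136, -16.507], TCP at [0.224, -0.637, 0.195] pointing down, gripper open.
Joint ranges: [-176.03, 176.03], [-82.01, 121.73], [-58.28, 71.71], [-173.87, 95.51], [-174.79, -0.11], [-173.66, 173.66]. Speed limits (degrees/s): [136.94, 136.94, 172.46, 180, 180, 180].

INTERFACE

Orientations are given as [roll, pitch, yaw] about the fixed x, y, z axes, in that order (R = Rz(yaw) Ry(pitch) Rx(roll)).
In Python, from plant import ctrl gives the robot as it stands. The module is installed in compiled form; this text tells all that it offers.
- The arm moves only by the tool jog_arm, never from a script. Its argument "plan" is a list that holds one entry, the list of rows, each a list of 7 numbers: the opening, from 0 (shut) to 1 (fully open), then the shift along the tool's x, y, z in m, then the turn, a rotation vector about the tool's x, y, z in degrees. A call has 1 to 20 rows; each row is the pose to reach, as a shift and turn from the pose commanded when the call began, along the tool's axes at that moment; what a row does not reach only later rows make up. A row lasts 1/8 s, in which the tool goes at most 62.5 mm and 10.7 degrees, less where a joint would pass 70% of its speed; a pose out of reach is approached as far as the arm can. A call with a gripper value outside its range is refused whole. The fingers move at their own pace and stop on an object; the grip force is fixed at half the most. Time passes only in rows, so rows that repeat a pose let the fingers close. It gives the time, the measured TCP pose, the force, the opening and the grip force at its end, in the units of the state.
- ctrl.get_obs(): the state, without advancing time (a new reading comes with each control period).
- ctrl.snapshot(name): name is "scene" or "top" or "wrist"; returns a dict with "image" (400x640x3 uint8, red, green, blue), "vertical_fov" (degrees; the focal length in pixels is half the picture's height over the tangent of half this angle, whatever the lens; pixels are square), "cx", "cy" (the principal point, pixels), "R" (3x3) and "t" (3): a world point X has camera coordinates R X + t; the wrist camera has in their place "T_tool_cam" (4x4, takes a point from camera to tool coordinates, whose origin is the TCP and whose axes are the flange's). Camera axes: x right, y down, z forward; pixel columns grow to the right and rows downward; lengths in m; the calibration is good to about 2 mm. A picture is of the moment at which its call begins: read the wrist's pose just before it. There is no depth.
- ctrl.close_job(): hands the job in; it is judged then, once.
The state is a dict: "clock": time; "joint_pos": joint angles; "qvel": joint speeds; "tau": joint torques, N m; "tool_pos": TCP position; "orientation": TCP orientation; "force": force on the tool from outside, world axes, zero at the start; "moment": the same for the moment, N m; "opening": finger opening in m; "gripper_force": force on a finger pad.
Only numpy, scipy, OpenCV 4.12 (cv2) and the standard library are available. Lean on these libraries where they do the work, as an engineer would, in place of code of your own. Each camera call takes 0.05 s, during which the arm holds its last target. There are 200 camera calls.

TASK

Slide the lid of the wooden desk box well open, put the stapler and the whiteboard eraser inside, lying below the lid, then slide the lid shut again, forcing it over the small end ridge until it is fully home. Leave the mug, the note block and the tape dispenser where they are.

Things in the scene. Friction and masses are not known exactly. Their poses are not given: they have to be found in the camera images.
- desk_box: Fixed light-wood box, 232 mm long (y), 126 wide (x), 66 high. Origin: centre of its underside. Walls 8, floor 6 mm thick; inside 216 (y) x 110 (x) mm, 42 mm free height under the shut lid. The lid runs in grooves in the long walls (66 mm high) and comes out at the +y end, whose wall is 48 mm high and bears a rounded springy ridge to 52 mm. The -y end wall is 66 mm high.
- lid (a joint): How far the lid (plywood, 226 x 114 x 6 mm, top 60 mm above the desk) is open along box +y, m: 0 = home, +y edge flush with the box end; 0.20 = stop. Cannot come off; stays where left; friction about 1 N. Its -y edge is at box y = joint - 0.110. In the last 10 mm before home a lip under its +y edge must be forced over the ridge (about 5 to 12 N, peak 5 mm open). Starts ajar, 30 to 70 mm.
- lid_bar (a point): Middle of the top of the wooden thumb bar on the lid: 70 mm long (box x), 10 mm thick (box y), 22 mm high (60 to 82 mm above the desk). It lies 18 mm from the lid's +y edge, at box x = 0, y = 0.098 + lid, and moves with the lid. Push it with the fingers from either side. Axes as the box's.
- stapler_mid (a point): Small black and grey desk stapler, loose, standing on the desk: 88 mm long (its x), 28 mm wide (its y), 40 mm high, 0.15 kg. The point is its centre, 20 mm above its underside; z up.
- eraser_mid (a point): Whiteboard eraser, loose: block with grey felt underside and white back, 86 mm long (its x), 40 mm wide (its y), 30 mm high, about 0.07 kg. The point is its centre, 15 mm above its underside; z up.
- mug: Bystander: loose white mug, 80 mm across, 90 high. Origin: centre of its underside.
- note_block: Bystander: loose block of note paper, 76 x 76 x 34 mm. Origin: centre of its underside.
- tape_dispenser: Bystander: loose black tape dispenser, 50 x 130 x 82 mm. Origin: centre of its underside.
Things that resemble listed ones, but are neither listed nor needed, are in the scene too. What is shaped like the part that bears eraser_mid but blue, purple or red is not meant.

How it is judged (in metres and radians):
On the way, in this order (a step that is already met when the one before it is completed fails the run):
1. the lid is slid well open (more than 120 mm) (value of joint lid above 0.12 m), for 0.1 s.
2. stapler and eraser are both inside the box (x of stapler_mid in the frame of desk_box between -0.055 and 0.055 m and y of stapler_mid in the frame of desk_box between -0.108 and 0.108 m and z of stapler_mid in the frame of desk_box between 0 and 0.052 m and x of eraser_mid in the frame of desk_box between -0.055 and 0.055 m and y of eraser_mid in the frame of desk_box between -0.108 and 0.108 m and z of eraser_mid in the frame of desk_box between 0 and 0.052 m), for 0.2 s.
At the end, for the whole second after the job is handed in: The lid is fully home past the ridge (open by less than 3 mm); the centres of stapler and eraser are inside the box, below the lid; the bystanders are at rest, none having been moved by more than 30 mm (all of step 2 and value of joint lid below 0.003 m and linear speed of each of mug, note_block, tape_dispenser below 0.02 m/s); the robot touches nothing.
It fails at once if the mug is shifted by more than 30 mm (distance of mug from where it was at the start of the episode above 0.03 m).
It fails at once if the note block is shifted by more than 30 mm (distance of note_block from where it was at the start of the episode above 0.03 m).
It fails at once if the tape dispenser is shifted by more than 30 mm (distance of tape_dispenser from where it was at the start of the episode above 0.03 m).
It also fails if it takes over 67 s, if anything falls off the work surface, if the arm or the gripper's body presses on something with over 40 N, if the wrist force passes 120 N, or if a joint passes its speed limit or range.

## Working session

There is one attempt and no reset: what is moved stays moved. The work goes in short steps, Python scripts to look and compute and a tool call to move; the robot and the scene stay as the last step left them, time stands still between calls to the robot, and variables do not carry over. Pictures are saved under pics/ and viewed, at most 10 in all, crops included, and the job is handed in when it is done.

Besides the shell and the picture viewer there is one more tool, called as name([rows], argument=value, ...), one row to a line, values as JSON. jog_arm: Moves the arm, as the interface text tells. Its arguments: {"type":"object","properties":{"plan":{"type":"array","items":{"type":"array","items":{"type":"array","items":{"type":"number"}}}}},"required":["plan"]}

```bash
mkdir -p pics; cat > h.py <<'E'
import numpy as np, cv2, math
from plant import ctrl
def snap(n,name):
    s=ctrl.snapshot(n); cv2.imwrite(f'pics/{name}.png',s['image'][:,:,::-1]); 
    np.savez(f'{name}.npz',**{k:v for k,v in s.items()}); return s
def f(s): return 200/math.tan(math.radians(float(s['vertical_fov']))/2)
def ray(s,u,v,z):
    d=np.array([(u-s['cx'])/f(s),(v-s['cy'])/f(s),1.]); R=np.array(s['R']);t=np.array(s['t'])
    c=-R.T@t; w=R.T@d; return c+w*(z-c[2])/w[2]
def proj(s,X):
    p=np.array(s['R'])@np.array(X)+np.array(s['t']); return p[0]/p[2]*f(s)+s['cx'],p[1]/p[2]*f(s)+s['cy']
E
python3 - <<'E'
from h import *
print(ctrl.get_obs())
for n in('top','scene'):
    s=snap(n,n+'1'); print(n,[ (k,s[k]) for k in s if k!='image'])
E
```

```text
{'clock': 0.0, 'joint_pos': array([-5.41373933e+01,  2.05914955e+01,  6.32112191e-01, -2.22454941e-02,
       -7.01369557e+01, -1.65078844e+01]), 'qvel': array([-0.02410837,  0.04188814,  0.02866805,  0.03389157,  0.10777441,
       -0.02232587]), 'tau': array([ 2.95079924e-03, -5.82727003e+01,  2.93050271e+01,  6.99695706e+00,
        6.76034237e-03, -1.33993481e-04]), 'tool_pos': array([ 0.22350257, -0.63631729,  0.19430277]), 'orientation': array([ 1.79901689e+02, -7.32740724e-03, -1.60652847e+02]), 'force': array([1.25692207, 0.04108481, 0.2890516 ]), 'moment': array([ 0.00301901,  0.00993282, -0.01482097]), 'gripper_force': 0.0, 'opening': 0.08781663380146956}
top [('vertical_fov', 49.2050086164316), ('cx', 315.0896052912828), ('cy', 199.38744728538953), ('R', array([[ 0.02107097, -0.99976024, -0.00595704],
       [-0.99270793, -0.02021425, -0.1188375 ],
       [ 0.11868859,  0.00841762, -0.99289585]])), ('t', array([-0.00562125,  0.57961733,  1.13296294]))]
scene [('vertical_fov', 55.009095762412194), ('cx', 319.7947876978688), ('cy', 198.6290692349879), ('R', array([[-0.47569388,  0.87943995, -0.01734082],
       [ 0.60937558,  0.31526958, -0.72750704],
       [-0.63433172, -0.35663772, -0.68588104]])), ('t', array([ 0.27951742, -0.32529127,  1.71621828]))]
```

View pics/top1.png

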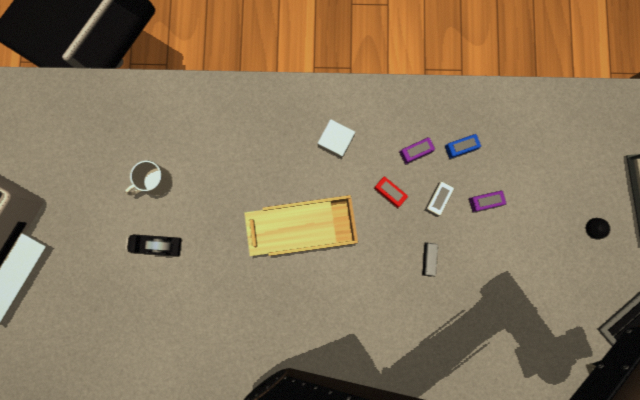

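View pics/scene1.png

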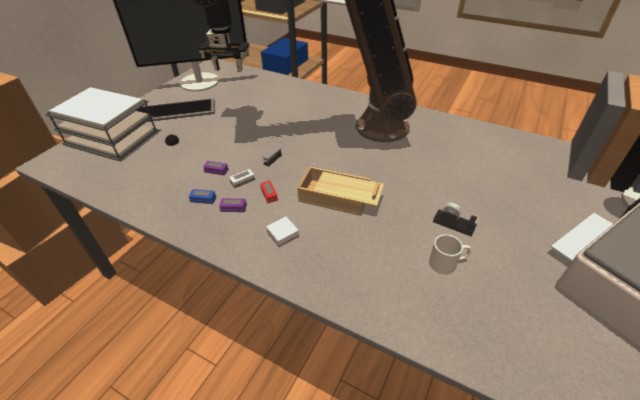

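The top picture shows the white eraser at (440,198). Others that could be taken for it are purple at (418,150) and (488,201), blue at (463,146), red at (391,192), and the white note block at (337,138). The stapler is at (430,259); the tape dispenser at (154,245) and the mouse at (597,228) are other dark things. The box is at (300,227), with its lid bar on the left (+y) at (253,233). I choose the white eraser and the grey/black stapler, and check both in a close crop.

```bash
python3 - <<'E'
import cv2
a=cv2.imread('pics/top1.png')
l=cv2.resize(a[185:265,238:363],None,fx=6,fy=6,interpolation=cv2.INTER_CUBIC)  #750x480
cv2.imwrite('pics/cropbox.png',l)
r=cv2.resize(a[175:285,405:465],None,fx=5,fy=5,interpolation=cv2.INTER_CUBIC)
cv2.imwrite('pics/cropobj.png',r)
E
```

```text
(no output)
```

View pics/cropbox.png

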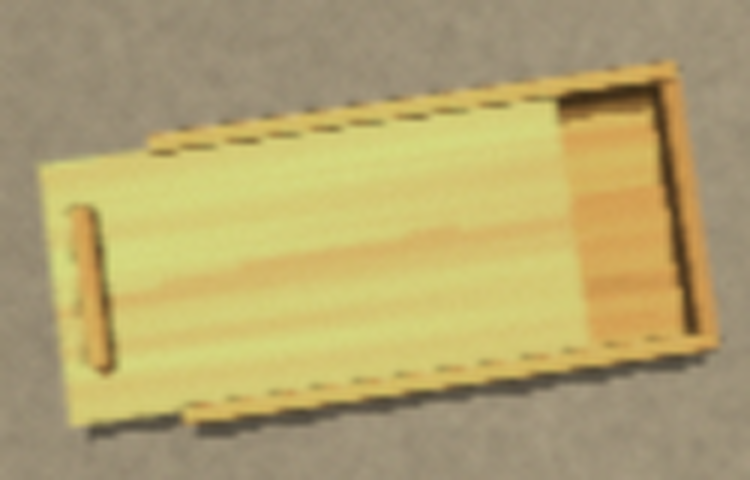

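View pics/cropobj.png

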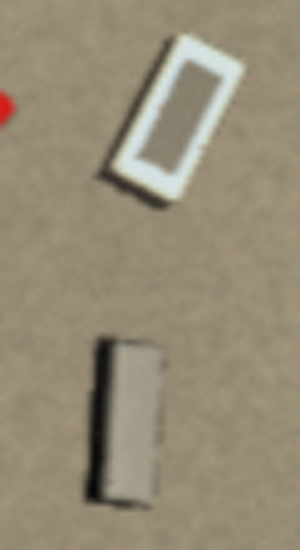

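The box crop shows box-top corners at about (150,138), (678,65), (718,345) and (185,418), and the bar centre at (92,290). The object crop shows the white eraser's top corners at (182,35), (245,68), (178,198) and (112,165), and the stapler's top at (110,342), (163,345), (157,500) and (105,500). Both match the description.

```bash
python3 - <<'E'
from h import *
s=dict(np.load('top1.npz'))
def pts(P,k,ou,ov,z): return np.array([ray(s,(u+.5)/k-.5+ou,(v+.5)/k-.5+ov,z) for u,v in P])
B=pts([(150,138),(678,65),(718,345),(185,418)],6,238,185,.066)
print(B.round(4),[np.linalg.norm(B[i]-B[(i+1)%4]).round(4) for i in range(4)])
c=B.mean(0); d=(B[0]-B[1]+B[3]-B[2]); yaw=math.degrees(math.atan2(d[1],d[0]))
print('box',c.round(4),'ydir',yaw)
b=pts([(83,207),(103,370),(92,290)],6,238,185,.082); print('bar',b.round(4))
u=d[:2]/np.linalg.norm(d[:2]); print('lid',(b[2,:2]-c[:2])@u-.098, 'bar lateral',(b[2,:2]-c[:2])@np.array([u[1],-u[0]]))
for n,P,z in(('er',[(182,35),(245,68),(178,198),(112,165)],.03),('st',[(110,342),(163,345),(157,500),(105,500)],.04)):
    Q=pts(P,5,405,175,z); dd=Q[0]-Q[3]+Q[1]-Q[2]
    print(n,Q.mean(0).round(4),'long axis',math.degrees(math.atan2(dd[1],dd[0])),[np.linalg.norm(Q[i]-Q[(i+1)%4]).round(4) for i in range(4)])
for n,p,z in(('red',(391,192),.03),('note',(337,138),.034),('mug',(146,175),.09),('tape',(154,245),.05),('purp',(488,201),.03)): print(n,ray(s,*p,z).round(3))
E
```

```text
[[ 0.5516  0.142   0.066 ]
 [ 0.5881 -0.086   0.066 ]
 [ 0.4676 -0.1045  0.066 ]
 [ 0.4318  0.1228  0.066 ]] [np.float64(0.2309), np.float64(0.1219), np.float64(0.2301), np.float64(0.1214)]
box [0.5098 0.0186 0.066 ] ydir 99.0248359395114
bar [[0.52   0.1674 0.082 ]
 [0.4513 0.1563 0.082 ]
 [0.4849 0.1622 0.082 ]]
lid 0.04777859207849469 bar lateral -0.0020702899874411665
er [ 0.5911 -0.3294  0.03  ] long axis -27.88288675634367 [np.float64(0.0377), np.float64(0.0798), np.float64(0.0389), np.float64(0.0808)]
st [ 0.4286 -0.3008  0.04  ] long axis -2.624379725331669 [np.float64(0.0278), np.float64(0.0805), np.float64(0.027), np.float64(0.082)]
red [ 0.604 -0.197  0.03 ]
note [ 0.749 -0.05   0.034]
mug [0.627 0.441 0.09 ]
tape [0.449 0.424 0.05 ]
purp [ 0.585 -0.456  0.03 ]
```

```bash
cat >> h.py <<'E'
from scipy.spatial.transform import Rotation as Ro
BC=np.array([.510,.0186]); BY=9.02   # box centre, yaw
def box(x,y): a=math.radians(BY); return BC+np.array([x*math.cos(a)-y*math.sin(a), x*math.sin(a)+y*math.cos(a)])
def go(*tg):
    "targets: (x,y,z,closing axis deg); prints shift and rotvec in present tool axes"
    o=ctrl.get_obs(); R=Ro.from_euler('xyz',o['orientation'],degrees=True)
    y=R.as_matrix()[:,1]; print('t',round(o['clock'],2),'pos',o['tool_pos'].round(4),'clos',round(math.degrees(math.atan2(y[1],y[0])),2),'open',round(o['opening'],4),'F',o['force'].round(1))
    for x,yy,z,c in tg:
        Rt=Ro.from_euler('xyz',[180,0,c+90],degrees=True); 
        print((R.inv().apply(np.array([x,yy,z])-o['tool_pos'])).round(4),(R.inv()*Rt).as_rotvec(degrees=True).round(2))
E
python3 - <<'E'
from h import *
b=box(0,.098+.048); print(b)
go((.55,-.25,.195,99),(*b,.13,99),(*b,.066,99))
E
```

```text
[0.48711023 0.16279452]
t 0.1 pos [ 0.2235 -0.6364  0.1944] clos 109.35 open 0.0877 F [-0.1 -0.1 -0.1]
[-4.361e-01  2.564e-01 -3.000e-04] [ 0.09 -0.02 10.35]
[-0.5135  0.6666  0.0653] [ 0.09 -0.02 10.35]
[-0.5135  0.6665  0.1293] [ 0.09 -0.02 10.35]
```

jog_arm([
  [[0.6, -0.436, 0.256, 0, 0, 0, 10.3], [0.6, -0.436, 0.256, 0, 0, 0, 10.3], [0.6, -0.436, 0.256, 0, 0, 0, 10.3], [0.6, -0.436, 0.256, 0, 0, 0, 10.3], [0.6, -0.436, 0.256, 0, 0, 0, 10.3], [0.6, -0.436, 0.256, 0, 0, 0, 10.3], [0.6, -0.436, 0.256, 0, 0, 0, 10.3], [0.6, -0.436, 0.256, 0, 0, 0, 10.3], [0.6, -0.513, 0.666, 0.065, 0, 0, 10.3], [0.6, -0.513, 0.666, 0.065, 0, 0, 10.3], [0.6, -0.513, 0.666, 0.065, 0, 0, 10.3], [0.6, -0.513, 0.666, 0.065, 0, 0, 10.3], [0.6, -0.513, 0.666, 0.065, 0, 0, 10.3], [0.6, -0.513, 0.666, 0.065, 0, 0, 10.3], [0.6, -0.513, 0.666, 0.065, 0, 0, 10.3], [0.6, -0.513, 0.666, 0.065, 0, 0, 10.3], [0.6, -0.513, 0.666, 0.065, 0, 0, 10.3], [0.6, -0.513, 0.666, 0.065, 0, 0, 10.3]],
])

```text
clock: 2.35
tool_pos: [0.4871, 0.1606, 0.1303]
orientation: [-180.0, -0.0, -171.0]
force: [0.1, -0.2, 0.3]
opening: 0.0527
gripper_force: 0.0
```

```bash
python3 - <<'E'
from h import *
b=box(0,.098+.048)
go((*b,.066,99))
s=snap('wrist','w1'); print(s['T_tool_cam'].round(3))
E
```

```text
t 2.35 pos [0.4871 0.1606 0.1303] clos 98.98 open 0.0527 F [ 0.1 -0.2  0.3]
[-0.0004  0.0022  0.0643] [-0.   -0.   -0.02]
[[-0.    -0.961 -0.277  0.074]
 [ 1.    -0.     0.     0.   ]
 [-0.001 -0.277  0.961 -0.189]
 [ 0.     0.     0.     1.   ]]
```

View pics/w1.png

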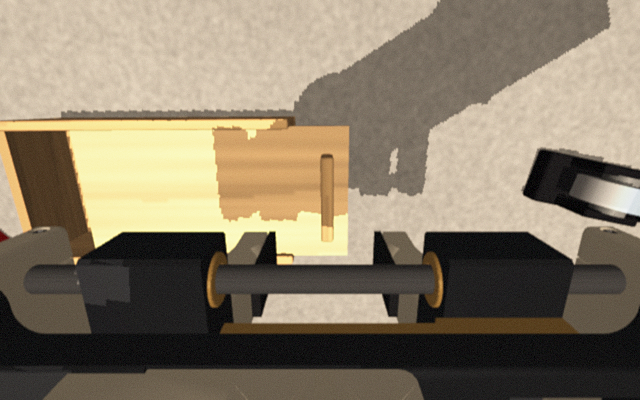

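The wrist picture shows the bar (327,155–240) midway between the open fingers (columns 260 and 385), so I descend, grip it and pull.

jog_arm([
  [[0.6, 0, 0.003, 0.035, 0, 0, 0], [0.6, 0, 0.003, 0.064, 0, 0, 0], [0.6, 0, 0.003, 0.064, 0, 0, 0], [0, 0, 0.003, 0.064, 0, 0, 0], [0, 0, 0.003, 0.064, 0, 0, 0], [0, 0, 0.003, 0.064, 0, 0, 0], [0, 0, 0.003, 0.064, 0, 0, 0], [0, 0, 0.025, 0.064, 0, 0, 0], [0, 0, 0.055, 0.064, 0, 0, 0], [0, 0, 0.085, 0.064, 0, 0, 0], [0, 0, 0.115, 0.064, 0, 0, 0], [0, 0, 0.14, 0.064, 0, 0, 0], [0, 0, 0.14, 0.064, 0, 0, 0], [0, 0, 0.14, 0.064, 0, 0, 0]],
])

```text
clock: 4.15
tool_pos: [0.4647, 0.2996, 0.0661]
orientation: [-180.0, -0.0, -170.9]
force: [-0.5, 0.2, -0.1]
opening: 0.0005
gripper_force: 0.0
```

The fingers shut on nothing (opening 0.5 mm). I check where the bar is.

```bash
python3 - <<'E'
from h import *
s=snap('wrist','w2'); t=snap('top','top2')
a=cv2.resize(t['image'][185:285,180:365,::-1],None,fx=3.4,fy=3.4,interpolation=cv2.INTER_CUBIC)
cv2.imwrite('pics/c2.png',np.vstack([s['image'][:250,:,::-1],cv2.resize(a,(640,346))]))
E
```

```text
(no output)
```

View pics/c2.png

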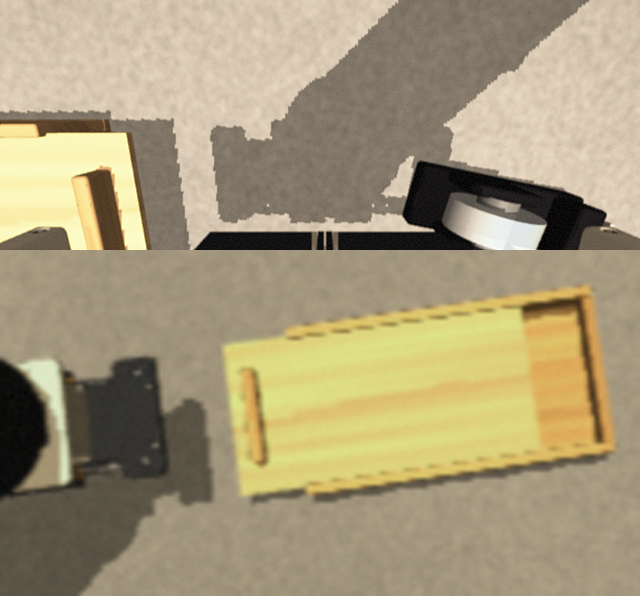

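The lid has not moved: the bar is still at top-camera column 253, though the gripper passed over that spot. I triangulate the bar from the two wrist views to find its true position.

```bash
python3 - <<'E'
from h import *
w=[(dict(np.load('w1.npz')),[.4871,.1606,.1303],-171.0,[(327,154),(327,240),(327,197)])]
for s,p,yaw,P in w+[(dict(np.load('w2.npz')),[.4647,.2996,.0661],-170.9,[(92,173),(120,170)])]:
    T=s['T_tool_cam']; R=Ro.from_euler('xyz',[180,0,yaw],degrees=True).as_matrix(); 
    print('f',f(s),s['cx'],s['cy'])
    c=R@T[:3,3]+p
    for u,v in P:
        d=R@T[:3,:3]@np.array([(u-s['cx'])/f(s),(v-s['cy'])/f(s),1]); print(u,v,(c+d*(.082-c[2])/d[2]).round(4), (c+d*(.060-c[2])/d[2]).round(4))
    Ti=np.linalg.inv(T)
    for q in([0,0,0],[0,.026,0],[0,0,-.019]):
        k=Ti@np.array([*q,1]); print('tool pt',q,(k[0]/k[2]*f(s)+s['cx']).round(1),(k[1]/k[2]*f(s)+s['cy']).round(1))
E
```

```text
f 315.9919391646984 324.47759995242984 195.8562485022935
327 154 [0.4485 0.1565 0.082 ] [0.4517 0.1572 0.06  ]
327 240 [0.5178 0.1677 0.082 ] [0.5275 0.1694 0.06  ]
327 197 [0.4818 0.1619 0.082 ] [0.4881 0.1631 0.06  ]
tool pt [0, 0, 0] 324.3 225.7
tool pt [0, 0.026, 0] 365.0 225.7
tool pt [0, 0, -0.019] 324.3 237.7
f 315.9919391646984 324.47759995242984 195.8562485022935
92 173 [0.4479 0.1656 0.082 ] [0.4551 0.1501 0.06  ]
120 170 [0.4437 0.1811 0.082 ] [0.4503 0.1675 0.06  ]
tool pt [0, 0, 0] 324.3 225.7
tool pt [0, 0.026, 0] 365.0 225.7
tool pt [0, 0, -0.019] 324.3 237.7
```

The w2 view suggests the bar moved by only about 10 mm at most, and the fingertips look shorter than the TCP implies. I check them in the scene camera against the projected TCP.

```bash
python3 - <<'E'
from h import *
s=snap('scene','sc2'); o=ctrl.get_obs(); p=o['tool_pos']; print(p)
u,v=proj(s,p); u2,v2=proj(s,p+[0,0,.066]); print(u,v,u2,v2)
x0,y0=int(u)-55,int(v)-45
a=cv2.resize(s['image'][y0:y0+80,x0:x0+110,::-1],None,fx=7,fy=7,interpolation=cv2.INTER_CUBIC)
for q,c in((p,(0,0,255)),(p+[0,0,.066],(255,0,0))):
    uu,vv=proj(s,q); cv2.drawMarker(a,(int((uu-x0+.5)*7),int((vv-y0+.5)*7)),c,cv2.MARKER_TILTED_CROSS,14,1)
cv2.imwrite('pics/c3.png',a)
E
```

```text
[0.46499998 0.29918352 0.0663056 ]
416.7378246633509 199.88640624865758 419.96447980548436 184.86209041952185
```

View pics/c3.png

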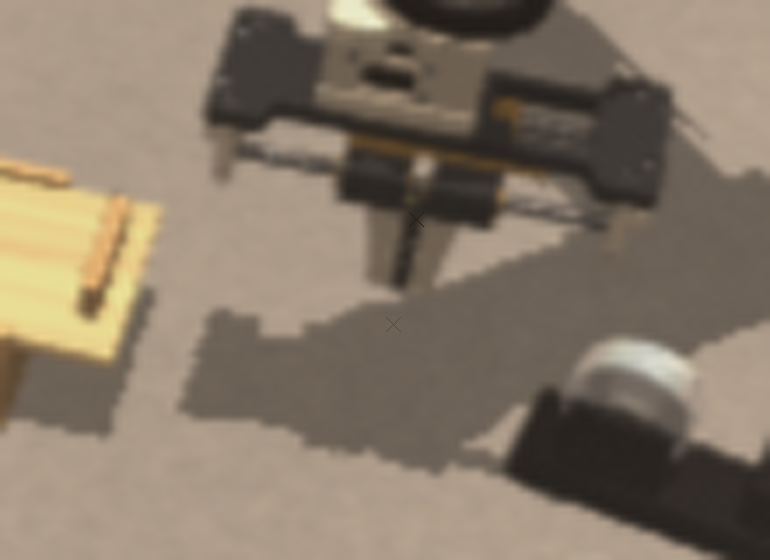

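The scene crop shows the closed fingertips at (400,290), while the reported TCP projects to (393,324). So the real tips are about 20 mm above the reported TCP and passed over the bar. I'll use z_tip = z_reported + 0.020.

```bash
python3 - <<'E'
from h import *
print(ctrl.grasp_offset)
go((.485,.162,.12,99),(.485,.162,.046,99))
E
```

```text
0.0188
t 4.3 pos [0.465  0.2992 0.0663] clos 99.02 open 0.0009 F [-0.5 -0.3  0.2]
[ 0.0017 -0.1386 -0.0537] [-0.   -0.01  0.02]
[ 0.0017 -0.1386  0.0203] [-0.   -0.01  0.02]
```

jog_arm([
  [[0.6, 0, -0.03, -0.04, 0, 0, 0], [0.6, 0, -0.085, -0.054, 0, 0, 0], [0.6, 0.002, -0.1385, -0.05, 0, 0, 0], [0.6, 0.002, -0.1385, -0.02, 0, 0, 0], [0.6, 0.002, -0.1385, 0.01, 0, 0, 0], [0.6, 0.002, -0.1385, 0.019, 0, 0, 0], [0.6, 0.002, -0.1385, 0.019, 0, 0, 0], [0, 0.002, -0.1385, 0.019, 0, 0, 0], [0, 0.002, -0.1385, 0.019, 0, 0, 0], [0, 0.002, -0.1385, 0.019, 0, 0, 0], [0, 0.002, -0.1385, 0.019, 0, 0, 0]],
])

```text
clock: 5.68
tool_pos: [0.4849, 0.1629, 0.0475]
orientation: [180.0, 0.0, -170.9]
force: [0.1, 0.4, 0.2]
opening: 0.0181
gripper_force: 0.0
```

jog_arm([
  [[0, 0, 0, 0, 0, 0, 0], [0, 0, 0, 0, 0, 0, 0], [0, 0, 0, 0, 0, 0, 0]],
])

```text
clock: 6.05
tool_pos: [0.4848, 0.1627, 0.0473]
orientation: [180.0, 0.0, -170.9]
force: [-0.4, -0.3, 2.5]
opening: 0.0093
gripper_force: 30.0
```

jog_arm([
  [[0, 0, 0.02, 0, 0, 0, 0], [0, 0, 0.05, 0, 0, 0, 0], [0, 0, 0.085, 0, 0, 0, 0], [0, 0, 0.115, 0, 0, 0, 0], [0, 0, 0.136, 0, 0, 0, 0], [0, 0, 0.136, 0, 0, 0, 0], [0, 0, 0.136, 0, 0, 0, 0]],
])

```text
clock: 6.92
tool_pos: [0.4627, 0.298, 0.0473]
orientation: [180.0, -0.0, -170.9]
force: [-3.2, 0.3, 5.8]
opening: 0.0089
gripper_force: 30.0
```

```bash
python3 - <<'E'
from h import *
# stapler grasp: tip z .010 -> z_rep -.010 ; eraser similarly
go((.465,.298,.12,99),(.50,-.15,.12,90),(.4286,-.3008,.08,87.4),(.4286,-.3008,-.009,87.4))
E
```

```text
t 6.92 pos [0.4627 0.298  0.0473] clos 99.1 open 0.0089 F [-3.2  0.3  5.8]
[-0.0022 -0.0003 -0.0727] [ 0.02 -0.02  0.1 ]
[ 0.0341 -0.4482 -0.0729] [ 0.02 -0.02  9.1 ]
[ 0.1284 -0.5858 -0.0329] [ 0.02 -0.02 11.7 ]
[ 0.1284 -0.5859  0.0561] [ 0.02 -0.02 11.7 ]
```

The grip holds and the lid is dragged to about 0.184. Before descending beside walls, I check how far the gripper's body really sits above the tips by projecting its corners into the c3 crop.

jog_arm([
  [[0.4, 0, 0, 0, 0, 0, 0], [0.4, 0, 0, 0, 0, 0, 0], [0.4, 0, 0, 0, 0, 0, 0], [0.6, 0, 0, -0.04, 0, 0, 0], [0.6, 0, -0.05, -0.073, 0, 0, 2], [0.6, 0.01, -0.11, -0.073, 0, 0, 4], [0.6, 0.02, -0.17, -0.073, 0, 0, 6], [0.6, 0.025, -0.23, -0.073, 0, 0, 8], [0.6, 0.03, -0.29, -0.073, 0, 0, 10], [0.6, 0.034, -0.35, -0.073, 0, 0, 11.6], [0.6, 0.034, -0.41, -0.073, 0, 0, 11.6], [0.6, 0.05, -0.46, -0.073, 0, 0, 11.6], [0.6, 0.08, -0.51, -0.07, 0, 0, 11.6], [0.6, 0.11, -0.56, -0.06, 0, 0, 11.6], [0.6, 0.128, -0.586, -0.05, 0, 0, 11.6], [0.6, 0.128, -0.586, -0.05, 0, 0, 11.6], [0.6, 0.128, -0.586, -0.05, 0, 0, 11.6]],
])

```text
clock: 9.05
tool_pos: [0.4293, -0.3019, 0.0973]
orientation: [-180.0, 0.0, 177.4]
force: [0.5, 0.4, -0.0]
opening: 0.0525
gripper_force: 0.0
```

```bash
python3 - <<'E'
from h import *
s=dict(np.load('sc2.npz')); p=np.array([.465,.2992,.0663]); R=Ro.from_euler('xyz',[180,0,-170.95],degrees=True).as_matrix()
for z in(-.066,-.086):
    for x in(-.039,.039):
        for y in(-.0965,.0965):
            u,v=proj(s,p+R@np.array([x,y,z])); print(z,x,y,round((u-361+.5)*7),round((v-154+.5)*7))
s=snap('wrist','w3'); 
go((.4286,-.3008,.0,87.4))
t=snap('top','top3')
sc=np.vstack([s['image'][:260,:,::-1],cv2.resize(t['image'][180:290,170:370,::-1],(618,340),interpolation=cv2.INTER_CUBIC)[:, :640] if 0 else cv2.resize(t['image'][180:290,170:370,::-1],(640,340),interpolation=cv2.INTER_CUBIC)])
cv2.imwrite('pics/c4.png',sc)
E
```

```text
-0.066 -0.039 -0.0965 189 230
-0.066 -0.039 0.0965 626 321
-0.066 0.039 -0.0965 224 126
-0.066 0.039 0.0965 643 210
-0.086 -0.039 -0.0965 193 196
-0.086 -0.039 0.0965 636 288
-0.086 0.039 -0.0965 228 93
-0.086 0.039 0.0965 653 176
t 9.1 pos [ 0.4296 -0.3016  0.0975] clos 87.47 open 0.0527 F [-0.4 -0.6  0.1]
[0.0011 0.0008 0.0975] [-0.01  0.03  0.07]
```

View pics/c4.png

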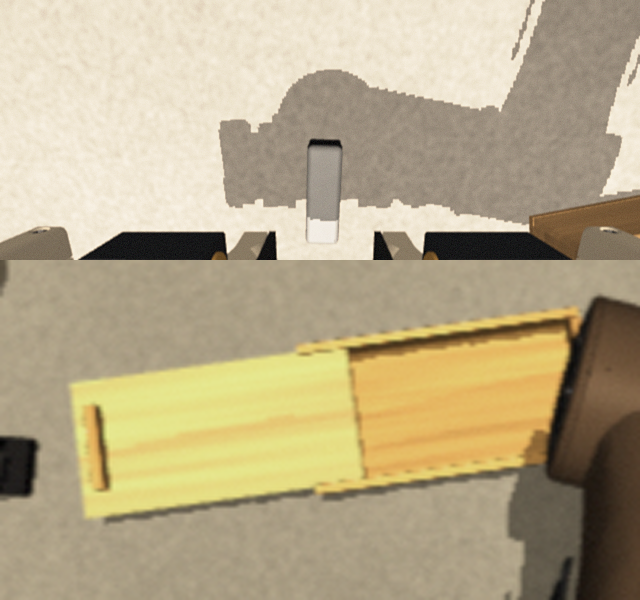

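The wrist picture shows the stapler (308–342, 140–243) centred between the fingers, and the top view shows the lid well open. The body proves to be about 66 mm behind the real tips, so the depths are safe. I grasp the stapler.

jog_arm([
  [[0.6, 0.001, 0.001, 0.05, 0, 0, 0], [0.6, 0.001, 0.001, 0.09, 0, 0, 0], [0.6, 0.001, 0.001, 0.106, 0, 0, 0], [0.6, 0.001, 0.001, 0.106, 0, 0, 0], [0, 0.001, 0.001, 0.106, 0, 0, 0], [0, 0.001, 0.001, 0.106, 0, 0, 0], [0, 0.001, 0.001, 0.106, 0, 0, 0], [0, 0.001, 0.001, 0.106, 0, 0, 0], [0, 0.001, 0.001, 0.106, 0, 0, 0], [0, 0.001, 0.001, 0.106, 0, 0, 0], [0, 0.001, 0.001, 0.06, 0, 0, 0], [0, 0.001, 0.001, 0, 0, 0, 0], [0, 0.001, 0.001, 0, 0, 0, 0]],
])

```text
clock: 10.78
tool_pos: [0.4312, -0.3019, 0.1019]
orientation: [-179.9, 0.5, 177.5]
force: [-0.4, -1.3, -2.7]
opening: 0.0281
gripper_force: 29.9
```

```bash
python3 - <<'E'
from h import *
b=box(0,-.058); print(b)
go((*b,.10,99),(*b,.0,99))
E
```

```text
[ 0.51909319 -0.03868275]
t 10.78 pos [ 0.4312 -0.3019  0.1019] clos 87.48 open 0.0281 F [-0.4 -1.3 -2.7]
[-0.0762  0.2669  0.0019] [ -0.19   0.47 -11.52]
[-0.0754  0.2671  0.1019] [ -0.19   0.47 -11.52]
```

jog_arm([
  [[0, -0.015, 0.05, 0, 0, 0, -3], [0, -0.035, 0.11, 0, 0, 0, -6], [0, -0.055, 0.17, 0, 0, 0, -9], [0, -0.07, 0.23, 0, 0, 0, -11.5], [0, -0.078, 0.266, 0, 0, 0, -11.5], [0, -0.078, 0.266, 0, 0, 0, -11.5], [0, -0.078, 0.266, 0.03, 0, 0, -11.5], [0, -0.078, 0.266, 0.065, 0, 0, -11.5], [0, -0.078, 0.266, 0.09, 0, 0, -11.5], [0, -0.078, 0.266, 0.098, 0, 0, -11.5], [0, -0.078, 0.266, 0.098, 0, 0, -11.5]],
])

```text
clock: 12.15
tool_pos: [0.5174, -0.0392, -0.001]
orientation: [-180.0, -0.1, -171.1]
force: [-0.0, -0.6, -1.5]
opening: 0.0277
gripper_force: 30.0
```

jog_arm([
  [[0.47, 0, 0, 0, 0, 0, 0], [0.47, 0, 0, 0, 0, 0, 0], [0.47, 0, 0, 0, 0, 0, 0], [0.47, 0, 0, -0.04, 0, 0, 0], [0.47, 0, 0, -0.1, 0, 0, 0], [0.8, -0.005, -0.05, -0.101, 0, 0, 8], [0.8, -0.01, -0.11, -0.101, 0, 0, 18], [0.8, -0.015, -0.17, -0.101, 0, 0, 28], [0.8, -0.02, -0.23, -0.101, 0, 0, 36.8], [0.8, -0.027, -0.29, -0.101, 0, 0, 36.8], [0.8, -0.027, -0.298, -0.101, 0, 0, 36.8], [0.8, -0.027, -0.298, -0.101, 0, 0, 36.8], [0.8, -0.027, -0.298, -0.101, 0, 0, 36.8]],
])

```text
clock: 13.78
tool_pos: [0.5908, -0.3275, 0.1004]
orientation: [180.0, -0.0, 152.2]
force: [0.1, 1.1, 0.4]
opening: 0.0699
gripper_force: 0.0
```

```bash
python3 - <<'E'
from h import *
go((.5911,-.3294,-.013,62.1))
s=snap('wrist','w4'); t=snap('top','top4')
cv2.imwrite('pics/c5.png',np.vstack([s['image'][:260,:,::-1],cv2.resize(t['image'][180:290,230:430,::-1],(640,340),interpolation=cv2.INTER_CUBIC)]))
E
```

```text
t 13.78 pos [ 0.5908 -0.3275  0.1004] clos 62.21 open 0.0699 F [0.1 1.1 0.4]
[-0.0011 -0.0016  0.1134] [ 0.01 -0.01  0.11]
```

View pics/c5.png

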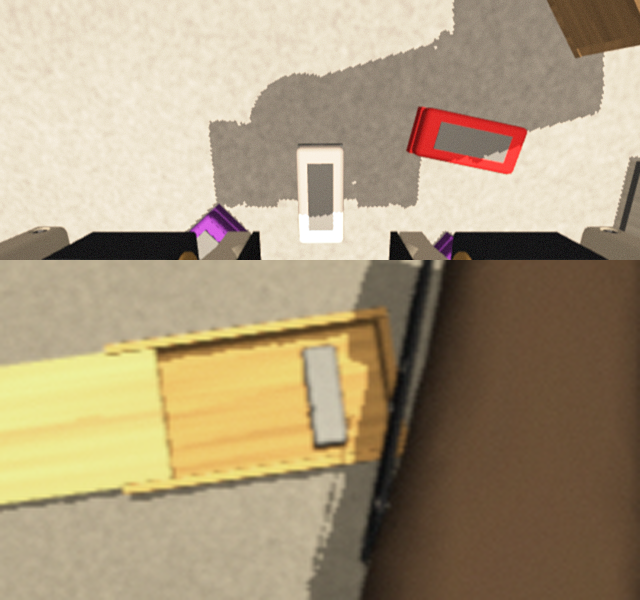

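The picture shows the stapler standing in the box near its -y end, and the white eraser (298–343, 145–243) between the fingers with its neighbours clear. I grasp it.

jog_arm([
  [[0.8, -0.001, -0.002, 0.05, 0, 0, 0], [0.8, -0.001, -0.002, 0.095, 0, 0, 0], [0.8, -0.001, -0.002, 0.114, 0, 0, 0], [0.8, -0.001, -0.002, 0.114, 0, 0, 0], [0, -0.001, -0.002, 0.114, 0, 0, 0], [0, -0.001, -0.002, 0.114, 0, 0, 0], [0, -0.001, -0.002, 0.114, 0, 0, 0], [0, -0.001, -0.002, 0.114, 0, 0, 0], [0, -0.001, -0.002, 0.114, 0, 0, 0], [0, -0.001, -0.002, 0.114, 0, 0, 0], [0, -0.001, -0.002, 0.07, 0, 0, 0], [0, -0.001, -0.002, 0.01, 0, 0, 0], [0, -0.001, -0.002, 0, 0, 0, 0], [0, -0.001, -0.002, 0, 0, 0, 0]],
])

```text
clock: 15.62
tool_pos: [0.5912, -0.3309, 0.101]
orientation: [180.0, 0.1, 152.1]
force: [-0.0, 0.6, -0.3]
opening: 0.0397
gripper_force: 30.0
```

```bash
python3 - <<'E'
from h import *
b=box(0,.015)
go((*b,.10,99),(*b,-.006,99))
E
```

```text
t 15.62 pos [ 0.5912 -0.3309  0.101 ] clos 62.14 open 0.0397 F [-0.   0.6 -0.3]
[0.2441 0.283  0.0008] [ 1.000e-02  1.000e-01 -3.686e+01]
[0.2443 0.2829 0.1068] [ 1.000e-02  1.000e-01 -3.686e+01]
```

jog_arm([
  [[0, 0.03, 0.035, 0, 0, 0, -6], [0, 0.065, 0.075, 0, 0, 0, -14], [0, 0.105, 0.12, 0, 0, 0, -22], [0, 0.145, 0.165, 0, 0, 0, -30], [0, 0.185, 0.215, 0, 0, 0, -36.9], [0, 0.225, 0.26, 0, 0, 0, -36.9], [0, 0.244, 0.283, 0, 0, 0, -36.9], [0, 0.244, 0.283, 0, 0, 0, -36.9], [0, 0.244, 0.283, 0.04, 0, 0, -36.9], [0, 0.244, 0.283, 0.08, 0, 0, -36.9], [0, 0.244, 0.283, 0.1, 0, 0, -36.9], [0, 0.244, 0.283, 0.106, 0, 0, -36.9], [0, 0.244, 0.283, 0.106, 0, 0, -36.9]],
])

```text
clock: 17.25
tool_pos: [0.5067, 0.0323, -0.0064]
orientation: [-180.0, -0.1, -171.0]
force: [0.9, 0.2, -0.7]
opening: 0.0398
gripper_force: 30.0
```

jog_arm([
  [[0.54, 0, 0, 0, 0, 0, 0], [0.54, 0, 0, 0, 0, 0, 0], [0.54, 0, 0, 0, 0, 0, 0], [0.54, 0, 0, -0.04, 0, 0, 0], [0.54, 0, 0, -0.1, 0, 0, 0], [0.5, 0, 0.05, -0.116, 0, 0, 0], [0.45, 0.001, 0.11, -0.116, 0, 0, 0], [0.45, 0.002, 0.17, -0.116, 0, 0, 0], [0.45, 0.002, 0.23, -0.116, 0, 0, 0], [0.45, 0.002, 0.2685, -0.116, 0, 0, 0], [0.45, 0.002, 0.2685, -0.116, 0, 0, 0]],
])

```text
clock: 18.62
tool_pos: [0.4627, 0.3007, 0.1102]
orientation: [180.0, 0.0, -170.8]
force: [-0.3, -0.1, 0.5]
opening: 0.0394
gripper_force: 0.0
```

```bash
python3 - <<'E'
from h import *
go((.4627,.298,.047,99.02))
s=snap('wrist','w5'); t=snap('top','top5')
cv2.imwrite('pics/c6.png',np.vstack([s['image'][:260,:,::-1],cv2.resize(t['image'][180:290,215:415,::-1],(640,340),interpolation=cv2.INTER_CUBIC)]))
E
```

```text
t 18.62 pos [0.4627 0.3007 0.1102] clos 99.24 open 0.0394 F [-0.3 -0.1  0.5]
[ 0.0004 -0.0027  0.0632] [0.01 0.02 0.22]
```

View pics/c6.png

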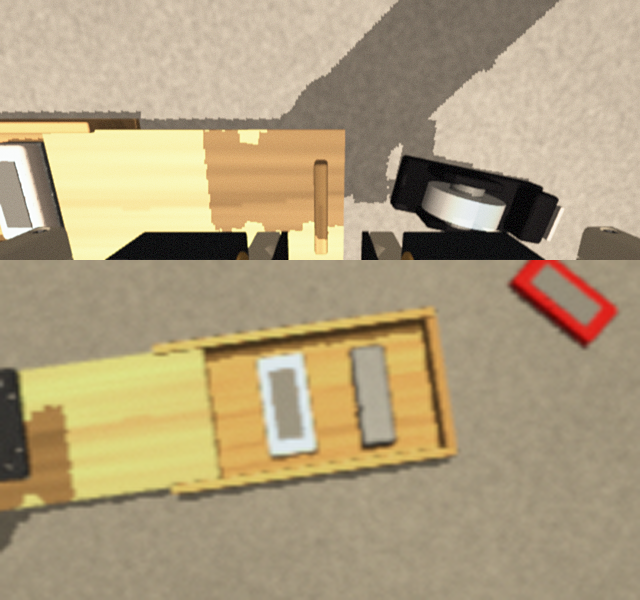

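The picture shows both objects lying flat inside the box, clear of the lid, and the bar between the fingers at (321,160–253). I narrow the fingers, descend, grip the bar and push the lid most of the way shut.

jog_arm([
  [[0.35, 0, -0.0027, 0.01, 0, 0, 0], [0.35, 0, -0.0027, 0.04, 0, 0, 0], [0.35, 0, -0.0027, 0.063, 0, 0, 0], [0, 0, -0.0027, 0.063, 0, 0, 0], [0, 0, -0.0027, 0.063, 0, 0, 0], [0, 0, -0.0027, 0.063, 0, 0, 0], [0, 0, -0.0027, 0.063, 0, 0, 0], [0, 0, -0.0027, 0.063, 0, 0, 0], [0, 0, -0.03, 0.063, 0, 0, 0], [0, 0, -0.065, 0.063, 0, 0, 0], [0, 0, -0.1, 0.063, 0, 0, 0], [0, 0, -0.13, 0.063, 0, 0, 0], [0, 0, -0.155, 0.063, 0, 0, 0], [0, 0, -0.172, 0.063, 0, 0, 0], [0, 0, -0.172, 0.063, 0, 0, 0]],
])

```text
clock: 20.6
tool_pos: [0.4917, 0.1279, 0.0481]
orientation: [180.0, 0.1, -171.0]
force: [3.6, -0.4, 2.9]
opening: 0.009
gripper_force: 30.0
```

```bash
python3 - <<'E'
from h import *
b=box(0,.098)
go((*b,.047,99.02))
E
```

```text
t 20.6 pos [0.4917 0.1279 0.0481] clos 99.02 open 0.009 F [ 3.6 -0.4  2.9]
[-0.001  -0.0128  0.0011] [0.02 0.14 0.  ]
```

jog_arm([
  [[0, 0, -0.004, 0, 0, 0, 0], [0, 0, -0.007, 0, 0, 0, 0], [0, 0, -0.01, 0, 0, 0, 0], [0, 0, -0.012, 0, 0, 0, 0], [0, 0, -0.012, 0, 0, 0, 0]],
])

```text
clock: 21.22
tool_pos: [0.4933, 0.1181, 0.0481]
orientation: [179.9, 0.2, -170.9]
force: [2.0, 4.1, 6.9]
opening: 0.0092
gripper_force: 30.0
```

jog_arm([
  [[0, 0, -0.002, 0, 0, 0, 0], [0, 0, -0.004, 0, 0, 0, 0], [0, 0, -0.004, 0, 0, 0, 0]],
])

```text
clock: 21.6
tool_pos: [0.494, 0.1142, 0.0481]
orientation: [179.9, 0.2, -170.9]
force: [1.4, 3.9, 7.0]
opening: 0.0089
gripper_force: 30.0
```

jog_arm([
  [[0, 0, -0.002, 0, 0, 0, 0], [0, 0, -0.004, 0, 0, 0, 0], [0, 0, -0.004, 0, 0, 0, 0]],
])

```text
clock: 21.98
tool_pos: [0.4944, 0.1138, 0.0482]
orientation: [179.6, 0.2, -170.9]
force: [-8.9, 23.7, 8.8]
opening: 0.009
gripper_force: 30.0
```

The force jumped to 25 N with no further travel, so the lid is against its stop. I release and rise.

jog_arm([
  [[0.4, 0, 0.003, 0, 0, 0, 0], [0.4, 0, 0.003, 0, 0, 0, 0], [0.4, 0, 0.003, 0, 0, 0, 0], [0.4, 0, 0.003, 0, 0, 0, 0], [0.4, 0, 0.003, -0.05, 0, 0, 0], [0.4, 0, 0.003, -0.11, 0, 0, 0], [0.4, 0.05, -0.05, -0.15, 0, 0, 0], [0.4, 0.05, -0.11, -0.15, 0, 0, 0], [0.4, 0.05, -0.17, -0.15, 0, 0, 0], [0.4, 0.05, -0.23, -0.15, 0, 0, 0], [0.4, 0.05, -0.29, -0.15, 0, 0, 0], [0.4, 0.05, -0.35, -0.15, 0, 0, 0], [0.4, 0.05, -0.35, -0.15, 0, 0, 0]],
])

```text
clock: 23.6
tool_pos: [0.4983, -0.249, 0.1961]
orientation: [180.0, -0.1, -171.3]
force: [-1.3, 0.5, -0.9]
opening: 0.0348
gripper_force: 0.0
```

```bash
python3 - <<'E'
from h import *
t=snap('top','top6'); a=t['image'].astype(int); b=np.load('top1.npz')['image'].astype(int)
# bar & lid edge vs box model: project, print brightness profile along box y at x=-.045, z=.06 around the +y end
P=[]
for y in np.arange(.085,.135,.002):
    u,v=proj(t,[*box(.0,y),.060]); P.append((round(y,3),cv2.getRectSubPix(t['image'],(1,1),(float(u),float(v)))[0,0].tolist()))
print(P)
for n,(u,v) in dict(note=(337,138),mug=(146,175),tape=(154,245)).items(): print(n,np.abs(a-b)[v-22:v+22,u-30:u+30].mean().round(2))
c=cv2.resize(t['image'][120:270,120:370,::-1],(800,480),interpolation=cv2.INTER_CUBIC); cv2.imwrite('pics/last.png',c)
E
```

```text
[(np.float64(0.085), [236, 232, 144]), (np.float64(0.087), [236, 232, 144]), (np.float64(0.089), [235, 231, 143]), (np.float64(0.091), [233, 229, 139]), (np.float64(0.093), [199, 189, 110]), (np.float64(0.095), [195, 166, 92]), (np.float64(0.097), [209, 165, 88]), (np.float64(0.099), [232, 186, 99]), (np.float64(0.101), [234, 192, 103]), (np.float64(0.103), [231, 195, 107]), (np.float64(0.105), [230, 205, 116]), (np.float64(0.107), [232, 222, 132]), (np.float64(0.109), [234, 230, 142]), (np.float64(0.111), [235, 232, 145]), (np.float64(0.113), [235, 232, 146]), (np.float64(0.115), [230, 227, 146]), (np.float64(0.117), [212, 206, 143]), (np.float64(0.119), [191, 181, 142]), (np.float64(0.121), [181, 169, 141]), (np.float64(0.123), [178, 165, 140]), (np.float64(0.125), [177, 164, 137]), (np.float64(0.127), [177, 164, 138]), (np.float64(0.129), [177, 165, 138]), (np.float64(0.131), [178, 165, 139]), (np.float64(0.133), [177, 164, 139])]
note 27.6
mug 22.12
tape 19.52
```

The lid's +y edge lies at box y ≈ 0.117, flush with the box end at 0.116. The bystander differences look like a change in brightness, so I match templates to confirm and then hand in.

```bash
python3 - <<'E'
from h import *
a=np.load('top6.npz')['image']; b=np.load('top1.npz')['image']; ok=True
for n,(u,v) in dict(note=(337,138),mug=(146,175),tape=(154,245)).items():
    r=cv2.matchTemplate(a[v-45:v+45,u-55:u+55],b[v-25:v+25,u-32:u+32],cv2.TM_CCOEFF_NORMED); _,m,_,l=cv2.minMaxLoc(r)
    d=(l[0]-23,l[1]-20); print(n,m,d); ok&=max(map(abs,d))<=2
print(ok, ctrl.close_job() if ok else None)
E
```

```text
note 0.7963670492172241 (0, 0)
mug 0.996676504611969 (0, 0)
tape 0.9993448257446289 (0, 0)
the job is handed in; nothing more can be done
True None
```

The job is handed in, with no verdict returned: the stapler and eraser are in the box, the lid is shut against its stop with its edge within about 1 mm of the box end, and the mug, note block and tape dispenser are where they started.

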